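# Close the bottle nest with its index plunger

### The arm

A 6-joint arm with a two-finger parallel gripper is mounted at the origin on a cart in front of the work surface, level with it; the furniture and walls round the work are solid. World frame = base frame: x ahead of the robot, y to its left, z up, the work surface at z = 0. Lengths are in m, angles in rad, forces in N, time in s.
With the tool pointing down it reaches from about 0.35 to 0.975 m from the base axis. Payload 4.9 kg.
Tool frame: the origin (TCP) lies on the front face of the gripper's body, between the roots of the fingers; the fingertips stand ctrl.tip_extent ahead of it and the grasp point (between the pads) lies 54 mm ahead of it (ctrl.tip_extent is the distance from the TCP to the fingertips, in m); z points along the fingers, y is the line along which they close (so a half turn about z gives the same grasp; the last joint's range is limited). The gripper opens to 85 mm and grips with 20 to 120 N. Pads are 22 mm wide; open, the fingers measure 114 mm over their backs; the gripper's body (76 mm by 85 mm) begins 54 mm behind the grasp point. The pads swing forward as they close: fully open they stand 13 mm farther back than shut.
Start: joints at [1.033, 0.053, 1.613, -0, 1.476, -0.119], TCP at [0.254, 0.571, 0.304] pointing down, gripper open.
Joint ranges: [-3.01, 3.01], [-1.01, 2.22], [0.06, 2.58], [-1.02, 4.17], [0.09, 2.62], [-3.14, 3.14]. Speed limits (rad/s): [2.57, 2.57, 3.14, 3.14, 3.14, 3.14].

### API

Orientations are given as a rotation vector (axis times angle).
In Python, from station import ctrl gives the robot as it stands.
- The arm moves only by the tool apply_moves, never from a script. Its argument "rows" is one flat list of numbers, 6 for each row, row after row: the shift along the tool's x, y, z normalised to -1 to 1, where 1 is 0.6 m, then the turn, a rotation vector about the tool's x, y, z normalised to -1 to 1, where 1 is 90 degrees. A call has 1 to 20 rows; each row is the pose to reach, as a shift and turn from the pose commanded when the call began, along the tool's axes at that moment; what a row does not reach only later rows make up. A row lasts 1/10 s, in which the tool goes at most 50 mm and 8.59 degrees, less where a joint would pass 70% of its speed; a pose out of reach is approached as far as the arm can. A call with a number of a shift or a turn outside -1 to 1 is refused whole. A call with a gripper value outside its range is refused whole. "grip" is the opening, from 0 (shut) to 1 (fully open), set as the call begins (left out, the last holds). The fingers move at their own pace and stop on an object; "grip_force" is the grip in N (left out, the last holds). Time passes only in rows, so rows that repeat a pose let the fingers close. It gives the time, the measured TCP pose, the force, the opening and the grip force at its end, in the units of the state.
- ctrl.get_obs(): the state, without advancing time (a new reading comes with each control period).
- ctrl.get_image(name): name is "side" or "top" or "wrist"; returns (picture, depth): 420x560x3 uint8, blue, green, red; 420x560 float32, m along the optical axis (not along the pixel's ray), 0 where there is no reading.
- ctrl.camera_model(name): a dict with "mtx" (3x3 intrinsics, pixels), "R" (3x3) and "t" (3): a world point X has camera coordinates R X + t; the wrist camera has in their place "tool_from_camera" (4x4, takes a point from camera to tool coordinates, whose origin is the TCP and whose axes are the flange's). Camera axes: x right, y down, z forward; pixel columns grow to the right and rows downward; lengths in m; the calibration is good to about 2 mm. A picture is of the moment at which its call begins: read the wrist's pose just before it. camera_model takes no time and is no camera call.
- ctrl.finish_job(): hands the job in; it is judged then, once.
The state is a dict: "t": time; "q": joint angles; "dq": joint speeds; "effort": joint torques, N m; "tool_pos": TCP position; "tool_rot": TCP orientation; "contact_force": force on the tool from outside, world axes, zero at the start; "wrist_torque": the same for the moment, N m; "opening": finger opening in m; "grip_force": force on a finger pad.
Only numpy, scipy, OpenCV 4.12 (cv2) and the standard library are available. Lean on these libraries where they do the work, as an engineer would, in place of code of your own. Each camera call takes 0.05 s, during which the arm holds its last target. There are 200 camera calls.

### The job

A bottle stands in the open nest of the jig. Pull the plunger's T-handle up, give it a quarter turn so that it stays out, and let go of it; slide the jaw up to the bottle by its post, to the index hole that leaves the bottle just a few millimetres of play; then turn the handle back so that the plunger drops fully home and locks the jaw. Both bottles must end up standing upright, and the spare one stays where it is.

Things in the scene. Friction and masses are not known exactly. Their poses are not given: they have to be found in the camera images.
- nest: fixed bottle-nest jig, bare metal, 176 mm (x) by 332 mm (y). Origin under its centre, on the worktop; z up. Bottle stands on the worktop in the open middle, between 10 mm high side bars at x = +-68 to 88 mm. Fixed jaw (90 wide, 70 high) has its pad face at y = -129 mm. Plunger axis at x = 0, y = 76 mm, on a bridge 46 mm high (84 x 36 mm) with a slotted sleeve (24 x 27 mm) up to 68 mm
- jaw (a joint): travel of the sliding jaw (m): 0 as found, grows as it moves along the jig's -y and closes the nest; gap between the pads = 0.1315 - travel; stop at 0.075; takes 3 N. Its bar has 4 index holes: the plunger drops home only at travel 0, 0.0235, 0.047, 0.0705 (+-0.001; the rounded pin centres itself from 3 mm off)
- jaw_post (a point): grip point of the sliding jaw's black upright hand post: round, 17 mm thick (19 at the top), 40 to 98 mm above the worktop, this point at 75 mm; frame parallel to the jig's. At travel 0 it lies at x = -76, y = 18.5 mm of the jig; 22 mm thick jaw beside it, 70 mm high, from x = -45 to 45 mm
- plunger (a joint): lift of the spring plunger (m): 0 = home in a hole, 0.017 = parked on the sleeve, about 0.014 = resting on the bar between holes, limit 0.026. Spring pushes it down with 7 N (home) to 12 N. It turns only when lifted past 0.020
- tee (a joint): twist of the plunger's T-handle (rad), grows anticlockwise from above, limits -0.12 and 1.72. 0: handle along the jig's x, cross pin over the deep slot (lets it drop; no turning when down). 1.571: handle along the jig's y; let go there (+-0.2) the pin sinks 2.5 mm into a shallow notch and the plunger stays out. Lift it past 0.020 again to turn it back
- tee_grip (a point): centre of the black T-handle's bar, 64 mm long, 16 thick, 18 high, 92.5 mm above the worktop when home; its x runs along the bar, z up. Below the bar only a 17 mm hub, down to the sleeve 16 mm lower
- bottle_1: white plastic flat flask, 57 x 104 mm, 110 high, 34 g; origin under its centre, x across the 57 mm, y along the 104 mm, z up. This one or bottle_2 stands in the nest (within 10 mm of the line x = 0 of the jig), the other is the spare, standing beside the jig (x = 150 to 185 mm of it). In the nest it has its 57 mm between the jaws
- bottle_2: white plastic flat flask just like bottle_1 (same size and frame), but set a quarter turn round: in the nest it has its 104 mm between the jaws

How it is judged:
By the outcome, as a careful person would: the job done as asked, in the order asked, and still so for the second after the job is handed in, with the robot touching nothing.
It also fails if it takes over 70 s, if anything falls off the work surface, if the arm or the gripper's body presses on something with over 40 N, if the wrist force passes 120 N, or if a joint passes its speed limit or range.

## Working session

There is one attempt and no reset: what is moved stays moved. The work goes in short steps, Python scripts to look and compute and a tool call to move; the robot and the scene stay as the last step left them, time stands still between calls to the robot, and variables do not carry over. Pictures are saved under pics/ and viewed, at most 10 in all, crops included, and the job is handed in when it is done.

Besides the shell and the picture viewer there is one more tool, called after "Call:" in YAML: its name, and indented under it one key for each argument. apply_moves: Moves the arm, as the interface text tells. Its arguments: {"type":"object","properties":{"rows":{"type":"array","items":{"type":"number"}},"grip":{"type":"number"},"grip_force":{"type":"number"}},"required":["rows"]}

```bash
ls; mkdir -p pics; python3 - <<'E'
from station import ctrl
import cv2,numpy as np
print(ctrl.get_obs(), ctrl.tip_extent)
for n in("top","side"):
    im,d=ctrl.get_image(n); cv2.imwrite(f"pics/{n}0.png",im); np.savez(f"pics/{n}0.npz",im=im,d=d); print(n,ctrl.camera_model(n))
print(ctrl.camera_model("wrist"))
E
```

```text
pics
{'t': 0.0, 'q': array([ 1.03300063e+00,  5.33722806e-02,  1.61432723e+00, -1.14667372e-07,
        1.47598784e+00, -1.18997809e-01]), 'dq': array([-5.56422761e-04,  1.25331532e-04,  6.78203167e-05,  2.60503639e-04,
        2.00924013e-03, -2.04942514e-03]), 'effort': array([-5.69177719e-04, -3.93696892e+01, -3.70165873e+01, -2.01652301e-04,
        7.22744400e-03,  6.05539459e-07]), 'tool_pos': array([0.25391323, 0.57056938, 0.30263345]), 'tool_rot': array([-0.65290843, -3.07230557,  0.0031139 ]), 'contact_force': array([-0.7628742 ,  0.41926806,  0.11902587]), 'wrist_torque': array([ 0.01481773, -0.02999835,  0.00738554]), 'grip_force': 0.0, 'opening': 0.08512408354812145} 0.0726
top {'mtx': array([[480.99030318,   0.        , 276.34615128],
       [  0.        , 480.99030318, 206.18812248],
       [  0.        ,   0.        ,   1.        ]]), 'R': array([[ 0.00264347, -0.99950734, -0.03127444],
       [-0.98097324,  0.00347928, -0.19411183],
       [ 0.19412501,  0.03119251, -0.98048075]]), 't': array([0.1284227 , 0.57409586, 0.82521598])}
side {'mtx': array([[387.26673496,   
[... 156 characters left out ...]
 -0.0839161 ,  0.01962855],
       [-0.05074259,  0.38708725, -0.92064578],
       [ 0.06965904, -0.9182165 , -0.38990521]]), 't': array([0.59641994, 0.07463916, 0.94137219])}
{'mtx': array([[360.58535881,   0.        , 281.55843727],
       [  0.        , 360.58535881, 210.56747726],
       [  0.        ,   0.        ,   1.        ]]), 'tool_from_camera': array([[-3.60939592e-05, -9.58178820e-01, -2.86170136e-01,
         7.24255994e-02],
       [ 9.99999995e-01, -7.47734001e-06, -1.01091367e-04,
        -8.71619749e-04],
       [ 9.47238152e-05, -2.86170138e-01,  9.58178816e-01,
        -6.93901445e-02],
       [ 0.00000000e+00,  0.00000000e+00,  0.00000000e+00,
         1.00000000e+00]])}
```

View pics/top0.png

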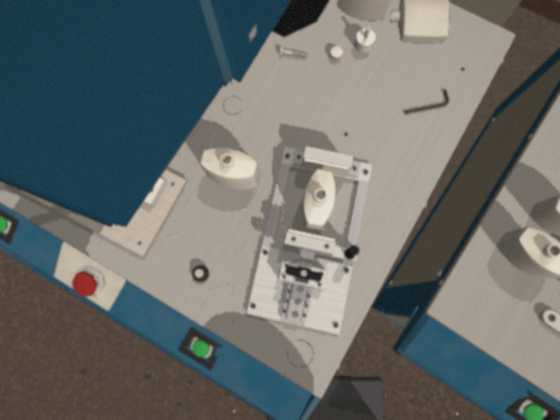

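View pics/side0.png

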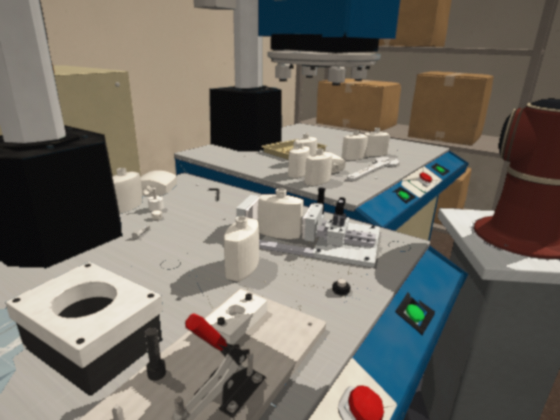

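Top view: jig with the fixed jaw at about (330,158), nest bottle (319,198), sliding jaw (310,241), post (352,252) and T-handle (304,272). The spare is at (228,167). The nest bottle has its long side between the jaws, so it is bottle_2 and the target travel is 0.0235.

```bash
cat > h.py <<'E'
import cv2,numpy as np
from station import ctrl
from scipy.spatial.transform import Rotation as Ro
def ray(cam,uv,z,pose=None):
    m=ctrl.camera_model(cam); d=np.linalg.inv(m["mtx"])@[uv[0],uv[1],1]
    if cam=="wrist":
        T=m["tool_from_camera"];p,r=pose;Rt=Ro.from_rotvec(r).as_matrix()
        o=Rt@T[:3,3]+p; d=Rt@T[:3,:3]@d
    else: o=-m["R"].T@m["t"]; d=m["R"].T@d
    return o+d*(z-o[2])/d[2]
def tojig(P,o,yaw):
    c,s=np.cos(yaw),np.sin(yaw); return np.array([[c,s],[-s,c]])@(np.array(P)[:2]-o)
def fit(post,tee,tr=0):
    v=(tee-post)[:2]; j=np.array([76,57.5+tr*1000])/1000
    yaw=np.arctan2(v[1],v[0])-np.arctan2(j[1],j[0])
    o=tee[:2]-np.array([-np.sin(yaw),np.cos(yaw)])*.076
    return o,yaw,np.linalg.norm(v)-np.linalg.norm(j)
E
python3 - <<'E'
from h import *
f=np.load("pics/top0.npz");im=f["im"]
g=im.max(2)
def blobs(x0,y0,x1,y1,th=55):
    m=(g[y0:y1,x0:x1]<th).astype(np.uint8)
    n,l,s,c=cv2.connectedComponentsWithStats(m)
    for i in range(1,n):
        if s[i,4]>15: 
            p=np.argwhere(l==i)[:,::-1].astype(np.float32)+[x0,y0]
            print(s[i],c[i]+[x0,y0],cv2.minAreaRect(p.astype(np.float32)))
blobs(280,255,330,290);blobs(338,240,366,265)
cv2.imwrite("pics/c0.png",cv2.resize(im[140:340,190:390],(800,800),interpolation=cv2.INTER_CUBIC)[:600])
tee=ray("top",(304,272),.1); post=ray("top",(353,252),.098)
print(tee,post,fit(post,tee))
E
```

```text
[  7  12  15  11 102] [293.89215686 271.05882353] ((294.00994873046875, 271.9010009765625), (14.925558090209961, 9.154341697692871), 5.710593223571777)
[23 15 18 10 93] [312.70967742 275.29032258] ((311.694091796875, 274.4764404296875), (16.796533584594727, 8.359918594360352), 4.39870548248291)
[ 7  7 13 11 93] [350.87096774 251.74193548] ((351.0, 251.5), (7.77817440032959, 12.020814895629883), 45.0)
[0.45172309 0.07953679 0.1       ] [ 0.48588585 -0.00456807  0.098     ] (array([0.52513216, 0.05986172]), np.float64(1.308931191540196), np.float64(-0.0045224192935211655))
```

View pics/c0.png

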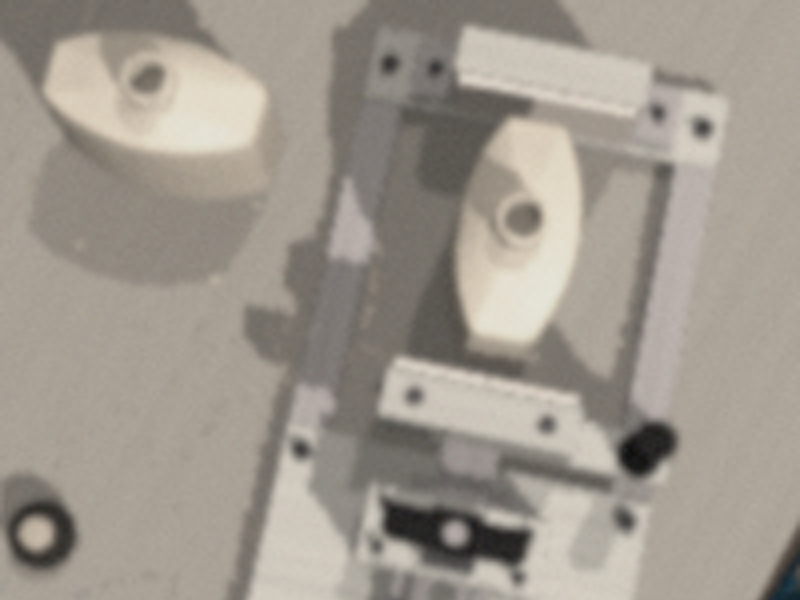

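The crop confirms the nest bottle's long side runs jaw to jaw. T-bar centre is at about (304.3,273) and the post top at about (355,249).

```bash
python3 - <<'E'
from h import *
tee=ray("top",(304.3,273),.1); post=ray("top",(354.7,249.5),.098)
print(tee,post); o,yaw,e=fit(post,tee);print(o,yaw,e)
a=ray("top",(190+655/4,140+410/4),.01);b=ray("top",(190+710/4,140+150/4),.01);d=b-a;print("rail yaw",np.arctan2(d[1],d[0])+np.pi/2)
a=ray("top",(190+458/4,140+85/4),.07);b=ray("top",(190+640/4,140+115/4),.07);d=a-b;print("jaw yaw",np.arctan2(d[1],d[0]))
s=ctrl.get_obs();R=Ro.from_rotvec(s["tool_rot"]).as_matrix();print(R)
# target above tee, tool y along jig y (either sign)
for sg in(1,-1):
  y=sg*np.array([-np.sin(yaw),np.cos(yaw),0]);z=np.array([0,0,-1]);Rt=np.c_[np.cross(y,z),y,z]
  w=Ro.from_matrix(R.T@Rt).as_rotvec();print(sg,w,w/(np.pi/2))
p=np.array([tee[0],tee[1],.30])
print("shift",R.T@(p-s["tool_pos"])/.6)
E
```

```text
[0.45003761 0.07904222 0.1       ] [ 0.49016969 -0.00758824  0.098     ]
[0.524306   0.06291131] 1.3569207156268375 0.0001738678385106579
rail yaw 1.336964999027053
jaw yaw 1.3943193008455643
[[-9.13579507e-01  4.06659073e-01 -9.39556492e-04]
 [ 4.06660101e-01  9.13578162e-01 -1.58227350e-03]
 [ 2.14912419e-04 -1.82761279e-03 -9.99998307e-01]]
1 [-1.12927664e-03 -1.77789296e-03 -1.77571521e+00] [-7.18919837e-04 -1.13184181e-03 -1.13045541e+00]
-1 [-1.68100332e-03  1.06773457e-03  1.36587648e+00] [-1.07015995e-03  6.79740942e-04  8.69543972e-01]
shift [-0.63175285 -0.61558517  0.00562589]
```

```bash
python3 - <<'E'
from h import *
f=np.load("pics/top0.npz");d=f["d"];m=ctrl.camera_model("top")
v,u=np.mgrid[0:420:20,0:560:20];v=v.ravel();u=u.ravel();z=d[v,u]
P=((np.linalg.inv(m["mtx"])@np.c_[u,v,np.ones(len(u))].T)*z).T
W=(P-m["t"])@m["R"]
k=(z>0)&(W[:,2]>.13)
for a in W[k][::6]: print(a.round(2))
print(len(W[k]),W[k].min(0),W[k].max(0))
E
```

```text
[0.51 0.2  0.78]
[0.54 0.18 0.73]
[0.6  0.13 0.64]
[0.52 0.19 0.75]
[0.56 0.16 0.68]
[0.5  0.2  0.76]
[0.54 0.18 0.7 ]
[0.61 0.13 0.56]
[0.52 0.19 0.71]
[0.58 0.15 0.6 ]
[0.51 0.2  0.71]
[0.56 0.17 0.61]
[0.49 0.21 0.72]
[0.54 0.18 0.61]
[0.49 0.21 0.69]
[0.47 0.23 0.73]
[0.5  0.21 0.65]
[0.47 0.23 0.7 ]
[0.51 0.2  0.58]
[0.48 0.22 0.64]
[0.47 0.22 0.59]
124 [0.46021261 0.10924659 0.55486949] [0.64243818 0.24243036 0.77760629]
```

```bash
cat >> h.py <<'E'
def jrot(yaw,extra=0):  # tool y along -jig y, turned anticlockwise by extra
    a=yaw+extra; y=-np.array([-np.sin(a),np.cos(a),0]);z=np.array([0,0,-1.]);return np.c_[np.cross(y,z),y,z]
def cmd(p,Rt=None,s=None):
    s=s or ctrl.get_obs();R=Ro.from_rotvec(s["tool_rot"]).as_matrix()
    w=np.zeros(3) if Rt is None else Ro.from_matrix(R.T@Rt).as_rotvec()
    print("row",np.r_[R.T@(np.array(p)-s["tool_pos"])/.6,w/(np.pi/2)].round(4))
E
python3 - <<'E'
from h import *
cmd([.30,.30,.25],jrot(1.357));cmd([.45,.08,.24],jrot(1.357))
E
```

```text
row [-2.536e-01 -3.807e-01  8.860e-02 -1.100e-03  7.000e-04  8.695e-01]
row [-6.311e-01 -6.140e-01  1.056e-01 -1.100e-03  7.000e-04  8.695e-01]
```

Call:
apply_moves:
  rows: [-0.2536, -0.3807, 0.0886, -0.0011, 0.0007, 0.43, -0.2536, -0.3807, 0.0886, -0.0011, 0.0007, 0.43, -0.2536, -0.3807, 0.0886, -0.0011, 0.0007, 0.43, -0.2536, -0.3807, 0.0886, -0.0011, 0.0007, 0.43, -0.2536, -0.3807, 0.0886, -0.0011, 0.0007, 0.43, -0.2536, -0.3807, 0.0886, -0.0011, 0.0007, 0.8695, -0.6311, -0.614, 0.1056, -0.0011, 0.0007, 0.8695, -0.6311, -0.614, 0.1056, -0.0011, 0.0007, 0.8695, -0.6311, -0.614, 0.1056, -0.0011, 0.0007, 0.8695, -0.6311, -0.614, 0.1056, -0.0011, 0.0007, 0.8695, -0.6311, -0.614, 0.1056, -0.0011, 0.0007, 0.8695, -0.6311, -0.614, 0.1056, -0.0011, 0.0007, 0.8695, -0.6311, -0.614, 0.1056, -0.0011, 0.0007, 0.8695, -0.6311, -0.614, 0.1056, -0.0011, 0.0007, 0.8695]
  grip: 0.6

```text
t: 1.5
tool_pos: [0.4499, 0.0804, 0.24]
tool_rot: [-2.445, -1.97, -0.002]
contact_force: [-0.1, -0.1, 0.1]
opening: 0.0513
grip_force: 0.0
```

```bash
python3 - <<'E'
from h import *
s=ctrl.get_obs();im,d=ctrl.get_image("wrist");np.savez("pics/w1.npz",im=im,d=d,p=s["tool_pos"],r=s["tool_rot"])
cv2.imwrite("pics/w1.png",im);print(s["t"],s["q"],s["tool_pos"],s["contact_force"],s["opening"])
print(Ro.from_rotvec(s["tool_rot"]).as_matrix().round(3))
E
```

```text
1.5 [ 0.01292494 -0.32105364  2.05871838  0.00207802  1.40421419  0.22713297] [0.44991416 0.08044566 0.24004079] [-0.11079886 -0.05953262  0.1057213 ] 0.0513469365422377
[[ 0.213  0.977 -0.   ]
 [ 0.977 -0.213  0.002]
 [ 0.002 -0.001 -1.   ]]
```

View pics/w1.png

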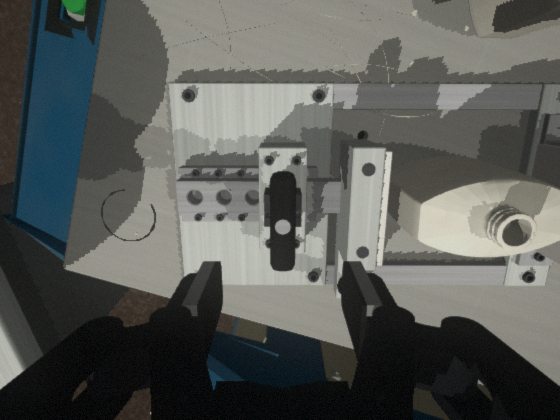

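Wrist view: the T-bar is vertical at about (283,221), and the nest bottle is lengthwise to the right of the jaw. The post is hidden by the right finger.

```bash
python3 - <<'E'
from h import *
f=np.load("pics/w1.npz");im=f["im"];pose=(f["p"],f["r"])
m=np.zeros(im.shape[:2],np.uint8);m[160:280,262:304]=(im[160:280,262:304].max(2)<50)
m=cv2.morphologyEx(m,cv2.MORPH_CLOSE,np.ones((15,15)))
m=cv2.morphologyEx(m,cv2.MORPH_OPEN,np.ones((15,15)))
y,x=np.nonzero(m);r=cv2.minAreaRect(np.c_[x,y].astype(np.float32));print(r)
b=cv2.boxPoints(r);W=np.array([ray("wrist",q,.1015,pose) for q in b]);print(W.round(4))
L=[np.linalg.norm(W[i]-W[i-1]) for i in range(4)];print(L)
print("c",W.mean(0))
i=int(np.argmax(L));d=W[i]-W[i-1];print("yaw",np.arctan2(d[1],d[0])%np.pi)
print("depth",f["d"][200,283],f["d"][240,283])
# rail/plate edges
a=ray("wrist",(335,108),.01,pose);b=ray("wrist",(540,108),.01,pose);d=b-a;print("rail yaw",np.arctan2(d[1],d[0])+np.pi/2)
E
```

```text
((284.0, 220.5), (97.0, 30.0), 90.0)
[[0.45   0.1147 0.1015]
 [0.4671 0.111  0.1015]
 [0.4547 0.0502 0.1015]
 [0.4362 0.0543 0.1015]]
[np.float64(0.06201350761420705), np.float64(0.017501559308149398), np.float64(0.06201158445655616), np.float64(0.018968948357519496)]
c [0.45201939 0.08255432 0.1015    ]
yaw 1.3463015752872514
depth 0.21555668 0.22337951
rail yaw 1.3562170228432793
```

```bash
python3 - <<'E'
from h import *
cmd([.4515,.0815,.17],jrot(1.356));cmd([.4515,.0815,.1465],jrot(1.356))
E
```

```text
row [ 0.0013  0.0027  0.1169 -0.0003 -0.0012  0.0009]
row [ 0.0012  0.0028  0.156  -0.0003 -0.0012  0.0009]
```

Call:
apply_moves:
  rows: [0.0013, 0.0027, 0.08, 0, -0.0012, 0.0009, 0.0013, 0.0027, 0.117, 0, -0.0012, 0.0009, 0.0013, 0.0027, 0.138, 0, -0.0012, 0.0009, 0.0012, 0.0028, 0.156, 0, -0.0012, 0.0009, 0.0012, 0.0028, 0.156, 0, -0.0012, 0.0009]

```text
t: 2.05
tool_pos: [0.4515, 0.0815, 0.1462]
tool_rot: [-2.446, -1.971, 0.001]
contact_force: [-0.7, -0.1, 0.3]
opening: 0.0512
grip_force: 0.0
```

Call:
apply_moves:
  rows: [0, 0, 0, 0, 0, 0, 0, 0, 0, 0, 0, 0, 0, 0, 0, 0, 0, 0, 0, 0, 0, 0, 0, 0, 0, 0, 0, 0, 0, 0, 0, 0, 0, 0, 0, 0]
  grip: 0
  grip_force: 60

```text
t: 2.65
tool_pos: [0.4517, 0.0814, 0.1486]
tool_rot: [-2.446, -1.969, 0.002]
contact_force: [-8.6, 1.3, 10.5]
opening: 0.015
grip_force: 59.0
```

Call:
apply_moves:
  rows: [0, 0, -0.01, 0, 0, 0, 0, 0, -0.02, 0, 0, 0, 0, 0, -0.03, 0, 0, 0, 0, 0, -0.042, 0, 0, 0, 0, 0, -0.042, 0, 0, 0, 0, 0, -0.042, 0, 0, 0]

```text
t: 3.25
tool_pos: [0.4512, 0.0812, 0.1714]
tool_rot: [-2.446, -1.969, 0.002]
contact_force: [-3.0, 4.1, -10.6]
opening: 0.015
grip_force: 58.7
```

Call:
apply_moves:
  rows: [0, 0, 0, 0, 0, -0.08, 0, 0, 0, 0, 0, -0.16, 0, 0, 0, 0, 0, -0.24, 0, 0, 0, 0, 0, -0.32, 0, 0, 0, 0, 0, -0.4, 0, 0, 0, 0, 0, -0.4]

```text
t: 3.85
tool_pos: [0.4511, 0.0813, 0.1711]
tool_rot: [-1.714, -2.629, 0.001]
contact_force: [-4.0, 4.1, -10.5]
opening: 0.0149
grip_force: 58.8
```

Call:
apply_moves:
  rows: [0, 0, 0, 0, 0, -0.08, 0, 0, 0, 0, 0, -0.16, 0, 0, 0, 0, 0, -0.24, 0, 0, 0, 0, 0, -0.32, 0, 0, 0, 0, 0, -0.4, 0, 0, 0, 0, 0, -0.48, 0, 0, 0, 0, 0, -0.56, 0, 0, 0, 0, 0, -0.6, 0, 0, 0, 0, 0, -0.6]

```text
t: 4.75
tool_pos: [0.4507, 0.081, 0.1708]
tool_rot: [-0.335, -3.119, 0.001]
contact_force: [-4.6, 2.1, -11.1]
opening: 0.015
grip_force: 58.9
```

Call:
apply_moves:
  rows: [0, 0, 0.005, 0, 0, 0, 0, 0, 0.01, 0, 0, 0, 0, 0, 0.012, 0, 0, 0, 0, 0, 0.012, 0, 0, 0]

```text
t: 5.15
tool_pos: [0.451, 0.081, 0.1655]
tool_rot: [-0.337, -3.119, 0.001]
contact_force: [-10.2, 3.0, -0.1]
opening: 0.015
grip_force: 60.6
```

Call:
apply_moves:
  rows: [0, 0, 0, 0, 0, 0, 0, 0, 0, 0, 0, 0, 0, 0, 0, 0, 0, 0, 0, 0, 0, 0, 0, 0, 0, 0, -0.04, 0, 0, 0, 0, 0, -0.12, 0, 0, 0, 0, 0, -0.14, 0, 0, 0, 0, 0, -0.14, 0, 0, 0]
  grip: 0.6

```text
t: 5.95
tool_pos: [0.4539, 0.0809, 0.2526]
tool_rot: [0.337, 3.116, 0.001]
contact_force: [-0.5, -0.1, 0.3]
opening: 0.0513
grip_force: 0.0
```

```bash
python3 - <<'E'
from h import *
s=ctrl.get_obs();im,d=ctrl.get_image("wrist");np.savez("pics/w2.npz",im=im,d=d,p=s["tool_pos"],r=s["tool_rot"])
cv2.imwrite("pics/w2.png",im);print(s["t"],s["q"],s["tool_pos"],s["contact_force"],s["opening"])
E
```

```text
5.95 [ 1.49148120e-02 -3.25487024e-01  2.04078725e+00 -4.94619871e-04
  1.41841107e+00 -1.34050484e+00] [0.4538872  0.08087724 0.25258927] [-0.48103499 -0.09474541  0.34714177] 0.05125454671419721
```

View pics/w2.png

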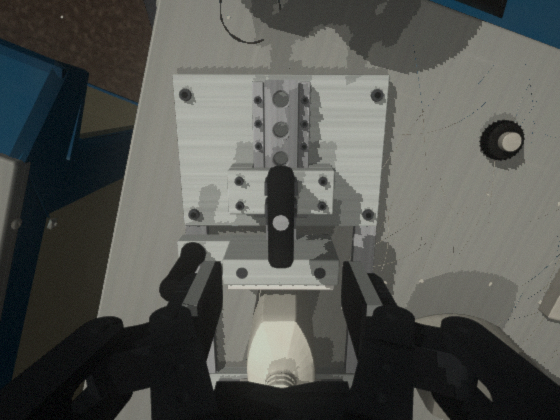

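The handle is parked along the jig's y at about (281,217). The post leans to (172,290), which is its top end.

```bash
python3 - <<'E'
from h import *
f=np.load("pics/w2.npz");im=f["im"];pose=(f["p"],f["r"])
m=np.zeros(im.shape[:2],np.uint8);m[235:310,150:212]=(im[235:310,150:212].max(2)<45)
n,l,s,c=cv2.connectedComponentsWithStats(m);i=l[280,175];print(s[i],c[i])
m=(l==i).astype(np.uint8);m=cv2.morphologyEx(m,cv2.MORPH_OPEN,np.ones((9,9)))
print(["%d:%s-%s"%(v,*(np.nonzero(m[v])[0][[0,-1]])) for v in range(240,306,5) if m[v].any()])
print("depth",f["d"][285,173],f["d"][270,178])
for uv in((174,284),(172,286)): print(ray("wrist",uv,.098,pose))
m2=((im[150:280,255:305].max(2)<45)).astype(np.uint8);m2=cv2.morphologyEx(m2,cv2.MORPH_CLOSE,np.ones((15,15)));y,x=np.nonzero(cv2.morphologyEx(m2,cv2.MORPH_OPEN,np.ones((15,15))))
r=cv2.minAreaRect(np.c_[x+255,y+150].astype(np.float32));print(r,ray("wrist",r[0],.1185,pose),[ray("wrist",q,.1185,pose).round(4) for q in cv2.boxPoints(r)])
T=ray("wrist",(281,222.5),.12,pose);print("knob",T)
E
```

```text
[ 159  243   46   67 1577] [181.5637286  276.53772987]
['245:186-199', '250:182-203', '255:181-203', '260:178-203', '265:175-197', '270:171-195', '275:168-193', '280:164-192', '285:161-190', '290:161-187', '295:161-185', '300:167-182', '305:169-181']
depth 0.2510414 0.26473573
[ 0.48524989 -0.00285102  0.098     ]
[ 0.48643375 -0.00466531  0.098     ]
((281.0, 217.0), (98.0, 28.0), 90.0) [0.44696138 0.08125116 0.1185    ] [array([0.4167, 0.0798, 0.1185]), array([0.4201, 0.0953, 0.1185]), array([0.4799, 0.0829, 0.1185]), array([0.4762, 0.066 , 0.1185])]
knob [0.44981864 0.08062522 0.12      ]
```

```bash
python3 - <<'E'
from h import *
cmd([.4905,-.005,.25],jrot(1.356));cmd([.4905,-.005,.130],jrot(1.356))
E
```

```text
row [-9.200e-02 -1.264e-01  4.000e-04  1.900e-03  1.500e-03  9.997e-01]
row [-0.0913 -0.1264  0.2004  0.0019  0.0015  0.9997]
```

Call:
apply_moves:
  rows: [-0.092, -0.1264, 0.0004, 0.0019, 0.0015, 0.9997, -0.092, -0.1264, 0.0004, 0.0019, 0.0015, 0.9997, -0.092, -0.1264, 0.0004, 0.0019, 0.0015, 0.9997, -0.092, -0.1264, 0.0004, 0.0019, 0.0015, 0.9997, -0.092, -0.1264, 0.0004, 0.0019, 0.0015, 0.9997, -0.092, -0.1264, 0.0004, 0.0019, 0.0015, 0.9997, -0.092, -0.1264, 0.0004, 0.0019, 0.0015, 0.9997, -0.092, -0.1264, 0.0004, 0.0019, 0.0015, 0.9997, -0.092, -0.1264, 0.0004, 0.0019, 0.0015, 0.9997, -0.092, -0.1264, 0.0004, 0.0019, 0.0015, 0.9997, -0.092, -0.1264, 0.0004, 0.0019, 0.0015, 0.9997, -0.092, -0.1264, 0.0004, 0.0019, 0.0015, 0.9997, -0.0915, -0.1264, 0.06, 0.0019, 0.0015, 0.9997, -0.0915, -0.1264, 0.11, 0.0019, 0.0015, 0.9997, -0.0913, -0.1264, 0.15, 0.0019, 0.0015, 0.9997, -0.0913, -0.1264, 0.18, 0.0019, 0.0015, 0.9997, -0.0913, -0.1264, 0.2, 0.0019, 0.0015, 0.9997, -0.0913, -0.1264, 0.2, 0.0019, 0.0015, 0.9997]

```text
t: 7.8
tool_pos: [0.4877, -0.0046, 0.1261]
tool_rot: [-2.441, -1.968, 0.009]
contact_force: [0.4, -0.4, 0.2]
opening: 0.0515
grip_force: 0.0
```

```bash
python3 - <<'E'
from h import *
s=ctrl.get_obs();im,d=ctrl.get_image("wrist")
cv2.imwrite("pics/w3.png",im);print(s["t"],s["q"],s["tool_pos"],s["contact_force"],s["opening"])
E
```

```text
7.8 [-1.62026066e-01 -8.97500475e-02  2.06822062e+00 -4.05370341e-04
  1.17152491e+00  5.20142114e-02] [ 0.48766074 -0.00460609  0.12612393] [ 0.40461983 -0.4025463   0.21496314] 0.051459789616987994
```

View pics/w3.png

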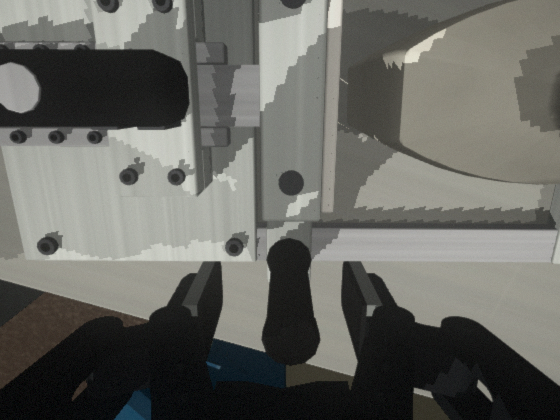

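The post sits between the fingers, with its top disc at about (291,338), roughly 3.5 mm right of the finger centre at 283. I'll let the arm settle and re-centre.

Call:
apply_moves:
  rows: [0, 0, 0, 0, 0, 0, 0, 0, 0, 0, 0, 0]

```text
t: 8.05
tool_pos: [0.4903, -0.005, 0.1303]
tool_rot: [-2.446, -1.971, 0.001]
contact_force: [-0.4, 1.2, 0.2]
opening: 0.0513
grip_force: 0.0
```

Call:
apply_moves:
  rows: [0, 0.0015, 0, 0, 0, 0, 0, 0.0015, 0, 0, 0, 0, 0, 0.0015, 0, 0, 0, 0, 0, 0.0015, 0, 0, 0, 0, 0, 0.0015, 0, 0, 0, 0, 0, 0.0015, 0, 0, 0, 0]
  grip: 0
  grip_force: 40

```text
t: 8.65
tool_pos: [0.4907, -0.0051, 0.1297]
tool_rot: [-2.446, -1.97, 0.003]
contact_force: [-1.9, 0.4, 5.9]
opening: 0.0166
grip_force: 38.4
```

Call:
apply_moves:
  rows: [0, 0.003, 0, 0, 0, 0, 0, 0.006, 0, 0, 0, 0, 0, 0.009, 0, 0, 0, 0, 0, 0.012, 0, 0, 0, 0, 0, 0.015, 0, 0, 0, 0, 0, 0.018, 0, 0, 0, 0, 0, 0.021, 0, 0, 0, 0, 0, 0.024, 0, 0, 0, 0, 0, 0.027, 0, 0, 0, 0, 0, 0.03, 0, 0, 0, 0, 0, 0.033, 0, 0, 0, 0, 0, 0.0355, 0, 0, 0, 0, 0, 0.038, 0, 0, 0, 0, 0, 0.0395, 0, 0, 0, 0, 0, 0.0395, 0, 0, 0, 0, 0, 0.0395, 0, 0, 0, 0]

```text
t: 10.25
tool_pos: [0.5139, -0.0102, 0.1297]
tool_rot: [-2.446, -1.97, 0.003]
contact_force: [-1.6, 0.3, 5.9]
opening: 0.0163
grip_force: 38.4
```

```bash
python3 - <<'E'
from h import *
s=ctrl.get_obs();d=s["tool_pos"]-[.4907,-.0051,.1297]
print("travel mm",1000*d[:2]@[.977,-.2132],s["tool_pos"],s["contact_force"])
im,_=ctrl.get_image("top");cv2.imwrite("pics/t1.png",cv2.resize(im[140:300,230:390],(600,600),interpolation=cv2.INTER_CUBIC))
E
```

```text
travel mm 23.798576808652093 [ 0.51393672 -0.01024213  0.1296821 ] [-1.61815814  0.25147391  5.89348368]
```

Call:
apply_moves:
  rows: [0, 0, 0, 0, 0, 0, 0, 0, 0, 0, 0, 0, 0, 0, 0, 0, 0, 0, 0, 0, 0, 0, 0, 0, 0, 0, -0.05, 0, 0, 0, 0, 0, -0.12, 0, 0, 0, 0, 0, -0.2, 0, 0, 0, 0, 0, -0.2, 0, 0, 0, 0, 0, -0.2, 0, 0, 0]
  grip: 0.6

```text
t: 11.2
tool_pos: [0.5146, -0.0103, 0.2507]
tool_rot: [2.446, 1.97, 0.001]
contact_force: [0.2, -0.4, -0.2]
opening: 0.0513
grip_force: 0.0
```

```bash
python3 - <<'E'
from h import *
s=ctrl.get_obs();print(s["tool_pos"],s["contact_force"],s["opening"])
cmd([.451,.081,.25],jrot(1.356,np.pi/2));cmd([.451,.081,.1655],jrot(1.356,np.pi/2))
E
```

```text
[ 0.51461943 -0.0102558   0.25067776] [ 0.1513117  -0.36800488 -0.18577738] 0.051309946320697
row [ 1.26e-01 -1.36e-01  1.00e-03  3.00e-04  6.00e-04 -1.00e+00]
row [ 1.260e-01 -1.361e-01  1.418e-01  3.000e-04  6.000e-04 -1.000e+00]
```

Call:
apply_moves:
  rows: [0.126, -0.136, 0.001, 0.0003, 0.0006, -1.0, 0.126, -0.136, 0.001, 0.0003, 0.0006, -1.0, 0.126, -0.136, 0.001, 0.0003, 0.0006, -1.0, 0.126, -0.136, 0.001, 0.0003, 0.0006, -1.0, 0.126, -0.136, 0.001, 0.0003, 0.0006, -1.0, 0.126, -0.136, 0.001, 0.0003, 0.0006, -1.0, 0.126, -0.136, 0.001, 0.0003, 0.0006, -1.0, 0.126, -0.136, 0.001, 0.0003, 0.0006, -1.0, 0.126, -0.136, 0.001, 0.0003, 0.0006, -1.0, 0.126, -0.136, 0.001, 0.0003, 0.0006, -1.0, 0.126, -0.136, 0.001, 0.0003, 0.0006, -1.0, 0.126, -0.136, 0.001, 0.0003, 0.0006, -1.0, 0.126, -0.136, 0.001, 0.0003, 0.0006, -1.0, 0.126, -0.136, 0.001, 0.0003, 0.0006, -1.0]

```text
t: 12.6
tool_pos: [0.4499, 0.0811, 0.2476]
tool_rot: [-0.338, -3.118, -0.0]
contact_force: [-0.2, -0.1, -0.3]
opening: 0.0512
grip_force: 0.0
```

```bash
python3 - <<'E'
from h import *
s=ctrl.get_obs();im,d=ctrl.get_image("wrist");np.savez("pics/w4.npz",im=im,d=d,p=s["tool_pos"],r=s["tool_rot"])
cv2.imwrite("pics/w4.png",im);print(s["t"],s["tool_pos"]);pose=(s["tool_pos"],s["tool_rot"])
cmd([.451,.081,.1645],jrot(1.356,np.pi/2))
g=np.load("pics/w2.npz");P2=(g["p"],g["r"])
# jaw front (bottle side) edge at z=.07 at column 281: before/after
E
```

```text
12.6 [0.44990148 0.08110699 0.24761905]
row [-0.0023  0.0002  0.139  -0.0003 -0.003  -0.0005]
```

View pics/w4.png

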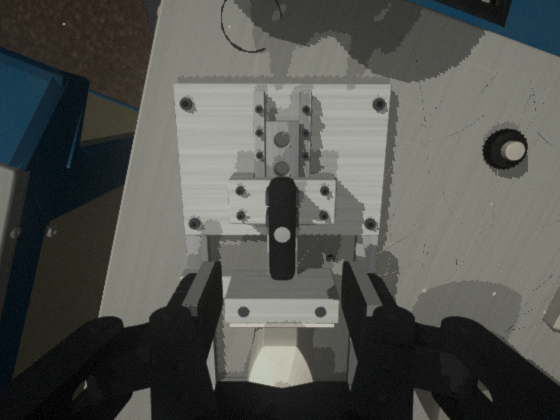

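The jaw has moved (its screws went from row 272 to row 312) and the handle is still parked along y at about (283,228). Now I descend, grip, lift and turn back.

Call:
apply_moves:
  rows: [0, 0, 0.06, 0, 0, 0, 0, 0, 0.1, 0, 0, 0, 0, 0, 0.13, 0, 0, 0, 0, 0, 0.1425, 0, 0, 0, 0, 0, 0.1425, 0, 0, 0, 0, 0, 0.1425, 0, 0, 0]

```text
t: 13.25
tool_pos: [0.4505, 0.0812, 0.164]
tool_rot: [-0.337, -3.121, -0.001]
contact_force: [-0.4, 1.1, -0.3]
opening: 0.0511
grip_force: 0.0
```

Call:
apply_moves:
  rows: [0, 0, 0, 0, 0, 0, 0, 0, 0, 0, 0, 0, 0, 0, 0, 0, 0, 0, 0, 0, 0, 0, 0, 0, 0, 0, 0, 0, 0, 0, 0, 0, 0, 0, 0, 0]
  grip: 0
  grip_force: 60

```text
t: 13.85
tool_pos: [0.4506, 0.0811, 0.1641]
tool_rot: [-0.336, -3.121, -0.0]
contact_force: [-1.5, -1.6, 6.0]
opening: 0.0149
grip_force: 60.4
```

Call:
apply_moves:
  rows: [0, 0, -0.005, 0, 0, 0, 0, 0, -0.0105, 0, 0, 0, 0, 0, -0.0105, 0, 0, 0, 0, 0, -0.0105, 0, 0, 0]

```text
t: 14.25
tool_pos: [0.45, 0.0811, 0.1676]
tool_rot: [-0.337, -3.122, -0.001]
contact_force: [7.9, -0.3, -10.9]
opening: 0.0148
grip_force: 58.6
```

Call:
apply_moves:
  rows: [0, 0, -0.004, 0, 0, 0, 0, 0, -0.004, 0, 0, 0, 0, 0, -0.004, 0, 0, 0]

```text
t: 14.55
tool_pos: [0.45, 0.0811, 0.1699]
tool_rot: [-0.337, -3.122, -0.001]
contact_force: [6.5, 0.6, -10.4]
opening: 0.0149
grip_force: 58.6
```

Lift is about 0.0228; turning back.

Call:
apply_moves:
  rows: [0, 0, 0, 0, 0, 0.08, 0, 0, 0, 0, 0, 0.16, 0, 0, 0, 0, 0, 0.24, 0, 0, 0, 0, 0, 0.32, 0, 0, 0, 0, 0, 0.4, 0, 0, 0, 0, 0, 0.48, 0, 0, 0, 0, 0, 0.48, 0, 0, 0, 0, 0, 0.48]

```text
t: 15.35
tool_pos: [0.4501, 0.0812, 0.1699]
tool_rot: [-1.462, -2.778, -0.0]
contact_force: [6.6, 0.8, -11.2]
opening: 0.0151
grip_force: 58.8
```

Call:
apply_moves:
  rows: [0, 0, 0, 0, 0, 0.08, 0, 0, 0, 0, 0, 0.16, 0, 0, 0, 0, 0, 0.24, 0, 0, 0, 0, 0, 0.32, 0, 0, 0, 0, 0, 0.4, 0, 0, 0, 0, 0, 0.48, 0, 0, 0, 0, 0, 0.52, 0, 0, 0, 0, 0, 0.52]

```text
t: 16.15
tool_pos: [0.4501, 0.0811, 0.17]
tool_rot: [-2.447, -1.968, 0.001]
contact_force: [7.9, -0.3, -11.0]
opening: 0.0148
grip_force: 58.9
```

Call:
apply_moves:
  rows: [0, 0.002, 0.006, 0, 0, 0, 0, 0.002, 0.012, 0, 0, 0, 0, 0.002, 0.017, 0, 0, 0, 0, 0.002, 0.022, 0, 0, 0, 0, 0.002, 0.022, 0, 0, 0]

```text
t: 16.65
tool_pos: [0.4507, 0.081, 0.1578]
tool_rot: [-2.444, -1.968, 0.005]
contact_force: [3.7, 1.1, -9.1]
opening: 0.0149
grip_force: 59.2
```

Call:
apply_moves:
  rows: [0, 0, 0.006, 0, 0, 0, 0, 0, 0.012, 0, 0, 0, 0, 0, 0.0175, 0, 0, 0, 0, 0, 0.0185, 0, 0, 0, 0, 0, 0.0185, 0, 0, 0]

```text
t: 17.15
tool_pos: [0.4509, 0.081, 0.1476]
tool_rot: [-2.444, -1.969, 0.005]
contact_force: [0.1, 1.4, -4.3]
opening: 0.0149
grip_force: 59.7
```

Nearly home; release lets the spring seat it.

Call:
apply_moves:
  rows: [0, 0, 0.0012, 0, 0, 0, 0, 0, 0.0012, 0, 0, 0]

```text
t: 17.35
tool_pos: [0.4511, 0.081, 0.1475]
tool_rot: [-2.444, -1.969, 0.004]
contact_force: [-4.4, 0.9, 2.7]
opening: 0.0151
grip_force: 60.6
```

Call:
apply_moves:
  rows: [0, 0, 0, 0, 0, 0, 0, 0, 0, 0, 0, 0, 0, 0, 0, 0, 0, 0, 0, 0, 0, 0, 0, 0, 0, 0, -0.04, 0, 0, 0, 0, 0, -0.1, 0, 0, 0, 0, 0, -0.17, 0, 0, 0, 0, 0, -0.17, 0, 0, 0, 0, 0, -0.17, 0, 0, 0]
  grip: 0.6

```text
t: 18.25
tool_pos: [0.4521, 0.0808, 0.2502]
tool_rot: [-2.446, -1.97, -0.0]
contact_force: [-0.7, -0.2, -0.9]
opening: 0.0515
grip_force: 0.0
```

```bash
python3 - <<'E'
from h import *
s=ctrl.get_obs();im,d=ctrl.get_image("wrist");np.savez("pics/w5.npz",im=im,d=d,p=s["tool_pos"],r=s["tool_rot"])
f=np.load("pics/w1.npz");print("bar z before/after (cam depth->tool z):")
def zat(d,pose,uv):
    m=ctrl.camera_model("wrist");T=m["tool_from_camera"];c=np.linalg.inv(m["mtx"])@[uv[0],uv[1],1]*d[uv[1],uv[0]]
    return Ro.from_rotvec(pose[1]).as_matrix()@(T[:3,:3]@c+T[:3,3])+pose[0]
for n in("w1","w5"):
    g=np.load(f"pics/{n}.npz");print(n,[zat(g["d"],(g["p"],g["r"]),q).round(4) for q in((283,190),(283,200),(283,250))])
print(s["tool_pos"],s["contact_force"])
t,_=ctrl.get_image("top")
a=cv2.resize(im,(533,400));b=cv2.resize(t[130:310,200:390],(260,246))
o=np.zeros((400,793,3),np.uint8);o[:,:533]=a;o[:246,533:]=b;cv2.imwrite("pics/f1.png",o)
E
```

```text
bar z before/after (cam depth->tool z):
w1 [array([0.4557, 0.1024, 0.1011]), array([0.4544, 0.0964, 0.1011]), array([0.4476, 0.0651, 0.1017])]
w5 [array([0.4574, 0.1002, 0.1012]), array([0.4561, 0.094 , 0.1015]), array([0.4489, 0.0607, 0.1008])]
[0.45212963 0.08083022 0.25018019] [-0.74277496 -0.23595757 -0.87163364]
```

View pics/f1.png

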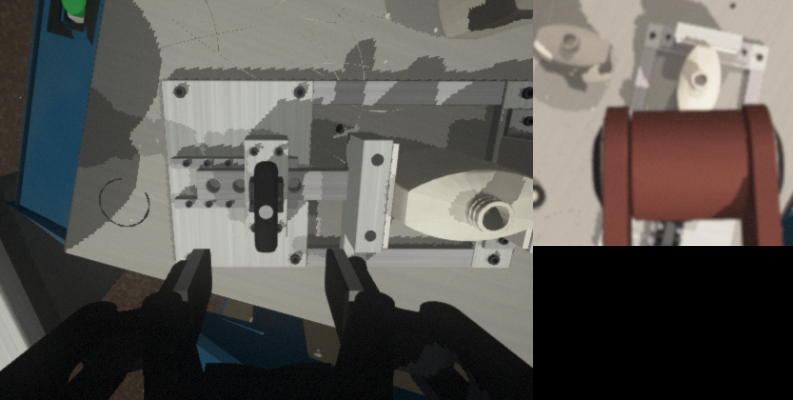

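The composite shows the handle back along x at (265,207), its bar top at the home height (0.101, same as before). The jaw is closed up to the upright bottle, and the spare is standing untouched at upper left in the top view.

```bash
python3 -c "
from station import ctrl
print(ctrl.finish_job())"
```

```text
the job is handed in; nothing more can be done
None
```

The job is handed in: the plunger was pulled and parked, the jaw slid to the 0.0235 m hole (about 4 mm of play on bottle_2's 104 mm side), the plunger dropped home to lock it, and both bottles are standing with the spare untouched.

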